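# Swap the packs on the desk chargers

## Task

Two battery chargers stand on the desk. Slide the orange battery pack along its rail, fully home, until the spring catch clicks and holds it there; on the other charger press the yellow catch so that the charged blue pack is let go and springs out along its rail, and leave that pack standing loose on its rail.

Things in the scene. Friction and masses are not known exactly. Their poses are not given: they have to be found in the camera images.
- pack_orange_center (a point): Orange pack, 50 long x 32 wide x 38 mm high, on a 44 mm foot held under the rail's side lips (lips 23, pack top 50 mm above desk). Point: its centre, 31 mm above desk; x along the rail to home. Starts 34-46 mm short of home; home is 51 mm from pad centre along the rail, the end stop 3 mm beyond (nearer the pad). Push its rear end (4-8 N) up to the stop; a spring pushes back, the catch holds it.
- charger_o_catch_top (a point): Top centre of the yellow catch pad (26 x 28 mm, 62 mm above desk) on the orange pack's charger: a fixed grey rail tray 150 x 54 mm, deck 12 mm above desk, pad on a head block (42 x 54 mm, top 52 mm above desk) at its home end. x: along the rail, the way a pack slides home; z up. It dips and springs up by itself as the pack clicks in; pressing it then would let the pack go.
- pack_blue_center (a point): Blue pack of the same size and shape, latched home on the other charger. Point: its centre, 31 mm above the desk; x along its rail towards home, z up. When its catch is pressed a spring slides it about 28 mm out along the rail, away from the catch pad.
- charger_b_catch_top (a point): Top centre of the yellow catch pad of the blue pack's charger, a charger like the other: pad 26 x 28 mm, 62 mm above the desk; x along the rail towards home, z up. Press it straight down: travel 7 mm, about 3 to 5 N, the pack is let go at 4 to 5 mm; hold it down half a second while the pack slides out. It springs up by itself.

How it is judged (in metres and radians):
At the end, for the whole second after the job is handed in: The orange pack is held home by its catch (centre 44 to 55 mm from its catch pad along the rail); the blue pack has sprung at least 18 mm out of home (centre 69 to 125 mm from its catch pad); both stand in their rails (within 5 mm sideways, 6 mm in height), at rest (x of pack_orange_center in the frame of charger_o_catch_top between -0.055 and -0.044 m and x of pack_blue_center in the frame of charger_b_catch_top between -0.125 and -0.069 m and y of pack_orange_center in the frame of charger_o_catch_top between -0.005 and 0.005 m and y of pack_blue_center in the frame of charger_b_catch_top between -0.005 and 0.005 m and z of pack_orange_center in the frame of charger_o_catch_top between -0.037 and -0.025 m and z of pack_blue_center in the frame of charger_b_catch_top between -0.037 and -0.025 m and linear speed of each of pack_orange, pack_blue below 0.02 m/s); the robot touches nothing.
It also fails if it takes over 40 s, if anything falls off the work surface, if the arm or the gripper's body presses on something with over 40 N, if the wrist force passes 120 N, or if a joint passes its speed limit or range.

## Robot

A 6-joint arm with a two-finger parallel gripper is mounted at the origin on a cart in front of the work surface, level with it; the furniture and walls round the work are solid. World frame = base frame: x ahead of the robot, y to its left, z up, the work surface at z = 0. Lengths are in mm, angles in degrees, forces in N, time in s.
With the tool pointing down it reaches from about 350 to 775 mm from the base axis. Payload 5.5 kg.
Tool frame: the origin (TCP) lies at the very end of the fingers, on their centre line; the grasp point (between the pads) lies 19 mm behind it; z points along the fingers, y is the line along which they close (so a half turn about z gives the same grasp; the last joint's range is limited). The gripper opens to 85 mm and grips with 20 to 120 N. Pads are 22 mm wide; open, the fingers measure 114 mm over their backs; the gripper's body (76 mm by 85 mm) begins 54 mm behind the grasp point. The pads swing forward as they close: fully open they stand 13 mm farther back than shut.
Start: joints at [-72.514, 17.945, 2.641, 74.691, 0, 82.002], TCP at [247.411, -519.095, 231.323] pointing down, gripper open.
Joint ranges: [-158.12, 158.12], [-49.38, 96.58], [-58.88, 72.47], [-126.05, 133.96], [-84.25, 85.87], [-180, 180]. Speed limits (degrees/s): [147.25, 147.25, 180, 180, 180, 180].

## Interface

Orientations are given as [roll, pitch, yaw] about the fixed x, y, z axes, in that order (R = Rz(yaw) Ry(pitch) Rx(roll)).
In Python, from cell import robot, get_image, camera_model gives the robot as it stands. The module is installed in compiled form; this text tells all that it offers.
- The arm moves only by the tool drive_tool, never from a script. Its argument "series" is text: rows parted by semicolons, each of 7 numbers parted by spaces: the shift along the tool's x, y, z each as a share of 0.25 m, from -1 to 1, then the turn, a rotation vector about the tool's x, y, z each as a share of 2 rad, from -1 to 1, then the opening, from 0 (shut) to 1 (fully open). In form: x y z rx ry rz hand; .... A call has 1 to 5 rows; each row is the pose to reach, as a shift and turn from the pose commanded when the call began, along the tool's axes at that moment; what a row does not reach only later rows make up. A row lasts 1/8 s, in which the tool goes at most 62.5 mm and 10.7 degrees, less where a joint would pass 70% of its speed; a pose out of reach is approached as far as the arm can. A call with a number of a shift or a turn outside -1 to 1 is refused whole. A call with a gripper value outside its range is refused whole. The fingers move at their own pace and stop on an object; the grip force is fixed at half the most. Time passes only in rows, so rows that repeat a pose let the fingers close. It gives the time, the measured TCP pose, the force, the opening and the grip force at its end, in the units of the state.
- robot.observe(): the state, without advancing time (a new reading comes with each control period).
- get_image(name): name is "scene" or "top" or "wrist"; returns (picture, depth): 400x640x3 uint8, red, green, blue; 400x640 float32, mm along the optical axis (not along the pixel's ray), 0 where there is no reading.
- camera_model(name): a dict with "fx", "fy", "cx", "cy" (pixels), "dist" ([k1, k2, p1, p2, k3] as OpenCV has them; the pictures are not rectified), "pose" (4x4, takes a point from camera to world coordinates); the wrist camera has in their place "hand_eye" (4x4, takes a point from camera to tool coordinates, whose origin is the TCP and whose axes are the flange's). Camera axes: x right, y down, z forward; pixel columns grow to the right and rows downward; lengths in mm; the calibration is good to about 2 mm. A picture is of the moment at which its call begins: read the wrist's pose just before it. camera_model takes no time and is no camera call.
- robot.sign_off(): hands the job in; it is judged then, once.
The state is a dict: "clock": time; "joint_positions": joint angles; "qd": joint speeds; "joint_torque": joint torques, N m; "eef_pos": TCP position; "tool_rot": TCP orientation; "force": force on the tool from outside, world axes, zero at the start; "torque": the same for the moment, N m; "finger_gap": finger opening in mm; "finger_force": force on a finger pad.
Only numpy, scipy, OpenCV 4.12 (cv2) and the standard library are available. Lean on these libraries where they do the work, as an engineer would, in place of code of your own. Each camera call takes 0.05 s, during which the arm holds its last target. There are 200 camera calls.

## Working session

There is one attempt and no reset: what is moved stays moved. The work goes in short steps, Python scripts to look and compute and a tool call to move; the robot and the scene stay as the last step left them, time stands still between calls to the robot, and variables do not carry over. Pictures are saved under pics/ and viewed, at most 10 in all, crops included, and the job is handed in when it is done.

Besides the shell and the picture viewer there is one more tool, called after "Request:" as name(argument=value, ...), one argument or row to a line, values as JSON. drive_tool: Moves the arm, as the interface text tells. Shift numbers are shares of 0.25 m and turn numbers shares of 2 rad, none past 1 either way. Its arguments: {"type":"object","properties":{"series":{"type":"string"}},"required":["series"]}

```bash
mkdir -p pics; cat > h.py <<'E'
import numpy as np, cv2
from cell import robot, get_image, camera_model
def rays(name,uv):
    m=camera_model(name); K=np.array([[m['fx'],0,m['cx']],[0,m['fy'],m['cy']],[0,0,1]])
    p=cv2.undistortPoints(np.array(uv,float).reshape(-1,1,2),K,np.array(m['dist'])).reshape(-1,2)
    T=np.array(m['pose']); d=np.c_[p,np.ones(len(p))]@T[:3,:3].T
    return T[:3,3],d
def onplane(name,uv,z):
    o,d=rays(name,uv); return o+d*((z-o[2])/d[:,2])[:,None]
E
python3 - <<'E'
from h import *
print(robot.observe())
for n in("top","scene"):
    im,d=get_image(n); cv2.imwrite(f'pics/{n}0.png',im[:,:,::-1]); np.save(f'{n}0.npy',im); np.save(f'{n}0d.npy',d)
    print(n,np.round(camera_model(n)['pose'],3).tolist())
    hsv=cv2.cvtColor(im,cv2.COLOR_RGB2HSV)
    for c,lo,hi in(("or",(5,120,80),(18,255,255)),("ye",(22,120,80),(34,255,255)),("bl",(100,120,50),(125,255,255))):
        k,l,s,ce=cv2.connectedComponentsWithStats(cv2.inRange(hsv,lo,hi))
        for i in range(1,k):
            if s[i,4]>60: print(c,s[i].tolist(),ce[i].round(1),np.median(d[l==i]))
E
```

```text
{'clock': 0.0, 'joint_positions': array([-7.25141667e+01,  1.79896410e+01,  2.57719671e+00,  7.46922591e+01,
        1.46449177e-04,  8.20030161e+01]), 'qd': array([-0.12931887,  0.05925774, -0.03490717, -0.01840111,  0.04712491,
       -0.01743735]), 'joint_torque': array([ 2.24345663e-04, -4.80630434e+01,  2.98530471e+01,  1.95757969e-02,
       -5.41233294e-05,  7.85283220e-06]), 'eef_pos': array([ 247.23569372, -518.55589898,  230.42202126]), 'tool_rot': array([-1.79896335e+02, -1.47114591e-02,  2.54828038e+01]), 'force': array([-0.06432355, -0.19172269,  1.05780031]), 'torque': array([ 0.01744145, -0.00503923,  0.00287305]), 'finger_force': 0.0, 'finger_gap': 85.57530762491193}
top [[0.007, -0.997, 0.074, 339.073], [-1.0, -0.009, -0.025, -84.751], [0.026, -0.074, -0.997, 1138.39], [0.0, 0.0, 0.0, 1.0]]
or [12, 5, 62, 88, 184] [52.8 52.4] 1148.0339
or [215, 28, 52, 54, 107] [245.4  44.7] 1053.8068
or [427, 49, 21, 45, 62] [443.6  65.2] 1172.5846
or [250, 81, 9, 27, 68] [254.8  96. ] 1155.5266
or [452, 84, 188, 207, 5951] [539.1 172.3] 1179.0352
or [36, 90, 32, 69, 108] [ 44.7 115
[... 1958 characters left out ...]
[100, 195, 20, 77, 709] [109.4 234.3] 719.1825
or [147, 205, 13, 10, 86] [152.3 208.3] 733.7489
or [0, 214, 36, 42, 459] [ 12.  230.2] 919.6526
or [275, 217, 34, 21, 447] [289.3 226.9] 858.7368
or [581, 222, 59, 178, 5848] [619.7 314.5] 1055.5042
or [0, 229, 448, 171, 20288] [284.6 311.2] 973.5738
or [139, 240, 25, 25, 397] [148.5 253.6] 746.9177
ye [607, 150, 12, 16, 118] [612.2 157.2] 1368.8477
ye [579, 157, 21, 15, 166] [591.  163.9] 1350.9568
ye [242, 229, 20, 13, 169] [251.3 235.2] 790.25507
ye [41, 303, 70, 60, 2295] [ 75.8 332.3] 601.15314
bl [622, 55, 18, 72, 592] [633.  100.4] 1312.9678
bl [177, 179, 8, 29, 101] [181.  194.1] 809.158
bl [165, 278, 36, 26, 356] [183.3 292.2] 704.2466
```

View pics/top0.png

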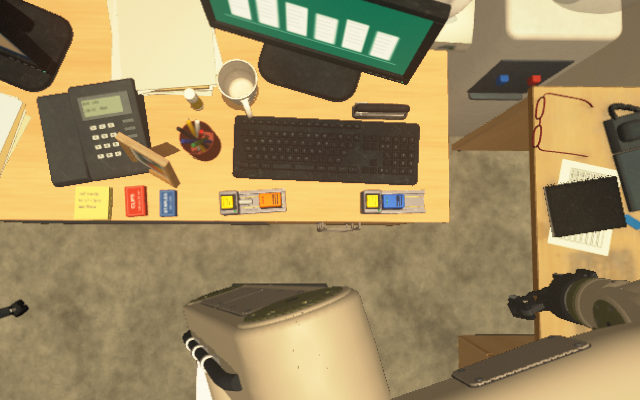

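View pics/scene0.png

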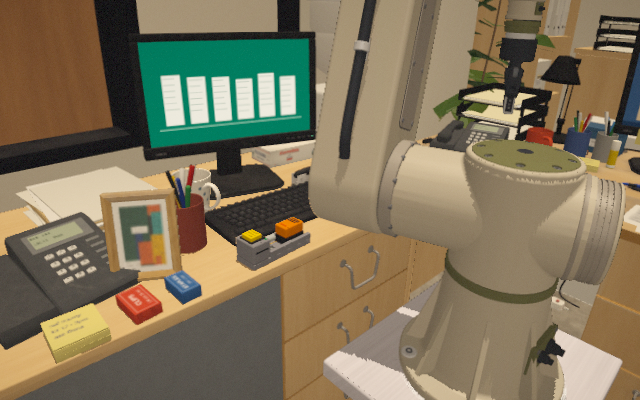

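The top view shows the orange charger with its pad at (226,202) and pack at (270,200), and the blue charger with its pad at (372,200) and pack at (392,201). On both, home is to image left (+y). The scene view shows only the orange charger, with its pad at (251,235).

```bash
python3 - <<'E'
from h import *
im=np.load('top0.npy');hsv=cv2.cvtColor(im,cv2.COLOR_RGB2HSV); d=np.load('top0d.npy')
print(camera_model('top')['fx'],np.round(camera_model('wrist')['hand_eye'],3).tolist())
for nm,lo,hi,z,(x0,x1) in(("oPad",(22,120,80),(34,255,255),62,(215,240)),("oPack",(5,120,80),(20,255,255),50,(252,290)),("bPad",(22,120,80),(34,255,255),62,(360,384)),("bPack",(100,120,50),(125,255,255),50,(380,410))):
    m=cv2.inRange(hsv,lo,hi); k=np.zeros_like(m);k[188:217,x0:x1]=1;m=m*k
    v,u=np.nonzero(m); r=cv2.minAreaRect(np.c_[u,v].astype(np.float32)); 
    P=onplane('top',np.vstack([[u.mean(),v.mean()],r[0],cv2.boxPoints(r)]),z)
    print(nm,len(u),r,np.median(d[m>0])); print(P.round(1).tolist())
# rail tray edges
cv2.imwrite('pics/top_crop.png',cv2.resize(im[180:225,205:435,::-1],None,fx=3.4,fy=3.4,interpolation=cv2.INTER_CUBIC))
E
```

```text
474.2499865073092 [[-0.001, -0.957, -0.291, 74.236], [1.0, -0.001, -0.001, 0.437], [0.0, -0.291, 0.957, -142.16], [0.0, 0.0, 0.0, 1.0]]
oPad 195 ((227.0, 202.0), (24.0, 28.0), 0.0) 1074.2238
[[422.3, 92.0, 62.0], [419.1, 85.8, 62.0], [387.2, 112.0, 62.0], [450.7, 113.5, 62.0], [451.3, 59.3, 62.0], [387.6, 58.1, 62.0]]
oPack 435 ((270.5, 202.0), (28.0, 37.0), 90.0) 1089.7367
[[422.2, -12.5, 50.0], [420.9, -11.7, 50.0], [452.8, 31.2, 50.0], [453.6, -53.7, 50.0], [389.1, -54.5, 50.0], [388.4, 30.1, 50.0]]
bPad 133 ((374.0, 197.5), (14.0, 17.0), 0.0) 1081.3369
[[425.8, -243.9, 62.0], [432.5, -248.4, 62.0], [412.9, -232.3, 62.0], [451.8, -232.3, 62.0], [452.1, -264.5, 62.0], [413.1, -264.3, 62.0]]
bPack 221 ((393.0, 200.5), (13.0, 20.0), 90.0) 1094.9373
[[425.6, -292.2, 50.0], [427.0, -294.2, 50.0], [441.8, -271.1, 50.0], [442.3, -317.5, 50.0], [412.1, -317.3, 50.0], [411.7, -271.0, 50.0]]
```

View pics/top_crop.png

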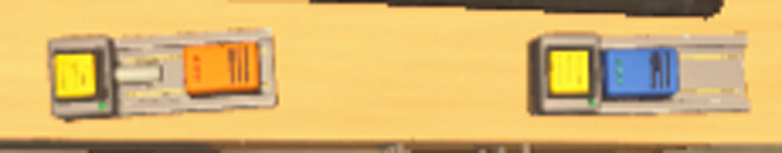

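The crop confirms the layout: both rails run nearly along y with home towards +y, and the orange rail is turned slightly. Next I'll look closer with the wrist camera.

Request:
drive_tool(
  series="0.55 -0.348 0 0 0 -0.27 0; 0.55 -0.348 0 0 0 -0.27 0; 0.55 -0.348 0 0 0 -0.27 0; 0.55 -0.348 0 0 0 -0.27 0; 0.55 -0.348 0 0 0 -0.27 0",
)

```text
clock: 0.72
eef_pos: [334.0, -381.7, 231.2]
tool_rot: [180.0, 0.0, 56.4]
force: [0.5, -1.0, -0.3]
finger_gap: 0.0
finger_force: 0.0
```

Request:
drive_tool(
  series="0.654 -0.012 0 0 0 -0.293 0; 0.654 -0.012 0 0 0 -0.293 0; 0.654 -0.012 0 0 0 -0.293 0; 0.654 -0.012 0 0 0 -0.293 0; 0.654 -0.012 0 0 0 -0.293 0",
)

```text
clock: 1.35
eef_pos: [421.8, -244.8, 231.1]
tool_rot: [-180.0, 0.0, 89.8]
force: [-0.1, 0.1, -0.9]
finger_gap: 0.1
finger_force: 0.0
```

```bash
cat >> h.py <<'E'
def wrist(tag):
    from scipy.spatial.transform import Rotation as R
    s=robot.observe(); im,d=get_image('wrist'); m=camera_model('wrist')
    T=np.eye(4);T[:3,:3]=R.from_euler('xyz',s['tool_rot'],degrees=True).as_matrix();T[:3,3]=s['eef_pos']
    T=T@np.array(m['hand_eye']); K=np.array([[m['fx'],0,m['cx']],[0,m['fy'],m['cy']],[0,0,1]])
    v,u=np.mgrid[:400,:640]; p=cv2.undistortPoints(np.c_[u.ravel(),v.ravel()].astype(float).reshape(-1,1,2),K,np.array(m['dist'])).reshape(-1,2)
    D=np.c_[p,np.ones(len(p))]@T[:3,:3].T
    plane=lambda z:(T[:3,3]+D*((z-T[2,3])/D[:,2])[:,None]).reshape(400,640,3)
    P=(T[:3,3]+D*d.reshape(-1,1)).reshape(400,640,3)
    cv2.imwrite(f'pics/{tag}.png',im[:,:,::-1]); print(s['eef_pos'].round(1),s['force'].round(1))
    hsv=cv2.cvtColor(im,cv2.COLOR_RGB2HSV)
    for nm,lo,hi,z in(("yel",(22,130,80),(34,255,255),62),("ora",(5,130,80),(18,255,255),50),("blu",(100,120,50),(125,255,255),50)):
        k=cv2.inRange(hsv,lo,hi)
        k[np.abs(P[:,:,2]-z)>7]=0
        k=cv2.morphologyEx(k,cv2.MORPH_CLOSE,np.ones((9,9)))
        n,l,st,_=cv2.connectedComponentsWithStats(k)
        for i in range(1,n):
            if st[i,4]<400: continue
            q=plane(z)[l==i][:,:2]; r=cv2.minAreaRect(q.astype(np.float32))
            print(nm,st[i].tolist(),'mean',q.mean(0).round(1),'rect',np.round(r[0],1),np.round(r[1],1),round(r[2],1),'z',np.median(P[l==i][:,2]).round(1))
E
python3 -c "
from h import *
wrist('w1')"
```

```text
[ 421.8 -244.8  231.1] [-0.1  0.1 -0.9]
blu [314, 197, 28, 42, 1129] mean [ 426.7 -292.3] rect [ 426.6 -292.5] [31.1 50.2] 0.8 z 49.4
```

View pics/w1.png

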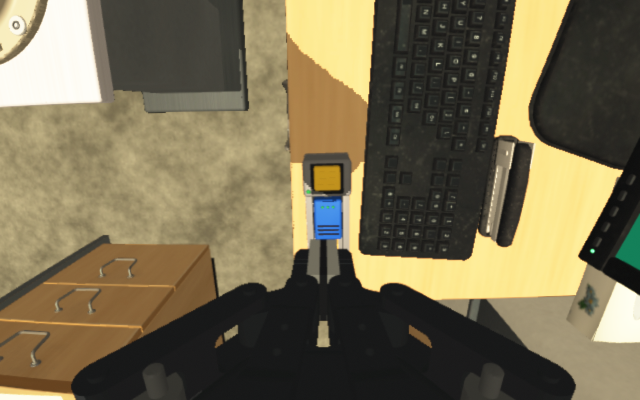

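The wrist view shows the blue charger's pad in shadow at (327,178), and its pack at (327,218), just above the fingertips. I'll lower the yellow hue threshold and measure again.

```bash
sed -i 's/(22,130,80)/(18,130,60)/; s/(5,130,80),(18,/(5,130,60),(17,/' h.py; python3 -c "
from h import *
wrist('w2')"
```

```text
[ 421.6 -245.   231.1] [0.6 0.2 0.1]
yel [313, 165, 27, 26, 644] mean [ 425.3 -242.2] rect [ 425.2 -242.4] [27.3 26.8] 2.3 z 61.5
blu [314, 197, 28, 42, 1139] mean [ 426.8 -292.1] rect [ 426.5 -292.6] [31.  50.3] 0.8 z 49.4
```

Request:
drive_tool(
  series="0.012 0.016 0.3 0 0 0 0; 0.012 0.016 0.5 0 0 0 0; 0.012 0.016 0.64 0 0 0 0; 0.012 0.016 0.64 0 0 0 0; 0.012 0.016 0.64 0 0 0 0",
)

```text
clock: 2.08
eef_pos: [426.6, -242.0, 72.7]
tool_rot: [179.9, 0.1, 89.9]
force: [-0.2, 0.1, -0.4]
finger_gap: -0.0
finger_force: 0.0
```

Request:
drive_tool(
  series="0 0 0.04 0 0 0 0; 0 0 0.055 0 0 0 0; 0 0 0.066 0 0 0 0; 0 0 0.066 0 0 0 0; 0 0 0.066 0 0 0 0",
)

```text
clock: 2.7
eef_pos: [426.5, -240.8, 55.2]
tool_rot: [179.9, 0.0, 90.0]
force: [0.3, -1.3, 2.5]
finger_gap: -0.0
finger_force: 1.4
```

Request:
drive_tool(
  series="0 0 0 0 0 0 0; 0 0 0 0 0 0 0; 0 0 0 0 0 0 0; 0 0 0 0 0 0 0; 0 0 0 0 0 0 0",
)

```text
clock: 3.32
eef_pos: [426.3, -240.7, 55.0]
tool_rot: [180.0, 0.0, 90.0]
force: [1.0, -0.8, 4.9]
finger_gap: -0.1
finger_force: 2.6
```

Request:
drive_tool(
  series="0 0 -0.2 0 0 0 0; 0 0 -0.4 0 0 0 0; 0 0 -0.64 0 0 0 0; 0 0 -0.64 0 0 0 0; -0.15 0 -0.64 0 0 0 0",
)

```text
clock: 3.95
eef_pos: [425.3, -276.0, 214.5]
tool_rot: [-179.9, -0.1, 90.2]
force: [0.3, 0.3, -0.3]
finger_gap: 0.1
finger_force: 0.0
```

```bash
python3 -c "
from h import *
wrist('w3')"
```

```text
[ 425.3 -276.   214.5] [ 0.3  0.3 -0.3]
yel [309, 137, 30, 28, 763] mean [ 425.4 -242.9] rect [ 425.5 -242.6] [28.1 26.3] 0.2 z 61.5
blu [310, 199, 30, 44, 1104] mean [ 427.6 -317.7] rect [ 427.1 -320.6] [31. 50.] 1.0 z 49.3
```

The blue pack has sprung out to 78 mm from its pad. Now the orange one.

Request:
drive_tool(
  series="0.84 0 -0.04 0 0 0 0; 0.84 0 -0.04 0 0 0 0; 0.84 0 -0.04 0 0 0 0; 0.84 0 -0.04 0 0 0 0; 0.84 0 -0.04 0 0 0 0",
)

```text
clock: 4.62
eef_pos: [424.5, -66.1, 223.4]
tool_rot: [-179.8, -0.1, 90.2]
force: [0.3, -0.0, 0.7]
finger_gap: 0.1
finger_force: 0.0
```

```bash
python3 -c "
from h import *
wrist('w4')"
```

```text
[424.5 -66.1 223.4] [ 0.3 -0.   0.7]
yel [305, 0, 32, 36, 1071] mean [421.3  87.3] rect [421.4  87. ] [28.1 29.4] 0.7 z 61.5
ora [310, 99, 34, 51, 1517] mean [427.7  -8.6] rect [427.7  -9.1] [31.7 49. ] 4.4 z 49.4
```

View pics/w4.png

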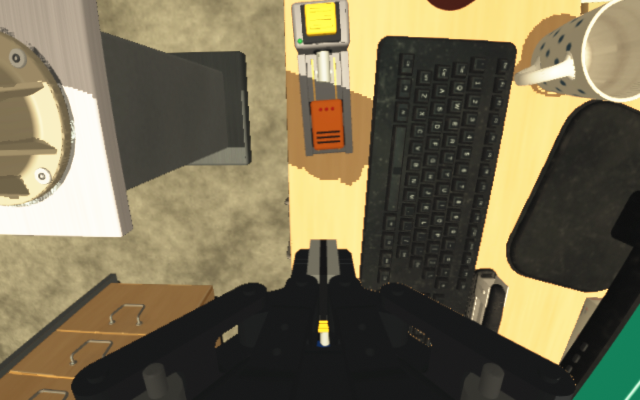

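The wrist view shows the orange pad at (321,18) and the pack at (327,125). The rail is turned about 4°, the tray ends just behind the pack, and the pack is about 43 mm short of home. I'll go down behind its rear face.

Request:
drive_tool(
  series="0.024 0.027 0.25 0 0 -0.034 0; 0.024 0.027 0.5 0 0 -0.034 0; 0.024 0.027 0.7 0 0 -0.034 0; 0.024 0.027 0.77 0 0 -0.034 0; 0.024 0.027 0.77 0 0 -0.034 0",
)

```text
clock: 5.3
eef_pos: [430.6, -62.5, 30.2]
tool_rot: [-179.7, -0.1, 93.8]
force: [-0.3, 0.2, 0.5]
finger_gap: 0.1
finger_force: 0.0
```

Request:
drive_tool(
  series="0.05 0.002 0 0 0 0 0; 0.09 0.002 0 0 0 0 0; 0.13 0.002 0 0 0 0 0; 0.16 0.002 0 0 0 0 0; 0.19 0.002 0 0 0 0 0",
)

```text
clock: 5.92
eef_pos: [431.2, -15.3, 33.2]
tool_rot: [179.9, 0.2, 93.9]
force: [0.3, -2.8, 2.0]
finger_gap: 0.0
finger_force: 1.6
```

Request:
drive_tool(
  series="0.012 0 0 0 0 0 0; 0.024 0 0 0 0 0 0; 0.032 0 0 0 0 0 0; 0.036 0 0 0 0 0 0; 0.036 0 0 0 0 0 0",
)

```text
clock: 6.55
eef_pos: [430.5, -6.2, 33.0]
tool_rot: [179.9, 0.1, 93.9]
force: [-0.3, -5.9, 4.2]
finger_gap: -0.2
finger_force: 2.5
```

```bash
python3 - <<'E'
from h import *
wrist('w5')
print(robot.observe()['tool_rot'])
im=cv2.imread('pics/w5.png')
cv2.imwrite('pics/w5c.png',cv2.resize(im[60:320,220:440],None,fx=2.2,fy=2.2))
E
```

```text
[430.5  -6.2  33. ] [-0.3 -5.9  4.2]
yel [275, 13, 79, 77, 5845] mean [421.3  86.2] rect [421.3  85.9] [26.7 24.6] 3.8 z 57.5
ora [599, 0, 41, 30, 762] mean [542.3 115.3] rect [540.4 113.6] [19.5 11. ] 9.3 z 47.8
ora [280, 139, 74, 110, 7820] mean [425.3  31.6] rect [425.4  30.4] [31.1 49.3] 4.4 z 49.4
[1.79892749e+02 1.13089213e-01 9.38913632e+01]
```

View pics/w5c.png

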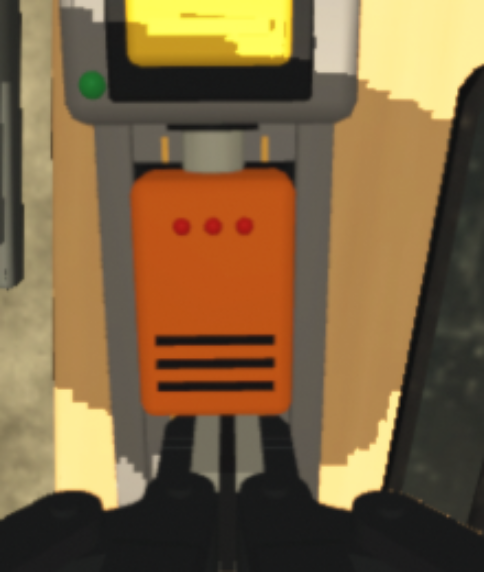

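The crop shows the fingers square behind the pack at about (225,420), with the pack still about 4 mm short of home and the pad dipping (z 57.5). I'll keep pushing.

Request:
drive_tool(
  series="0.01 0 0 0 0 0 0; 0.018 0 0 0 0 0 0; 0.026 0 0 0 0 0 0; 0.032 0 0 0 0 0 0; 0.032 0 0 0 0 0 0",
)

```text
clock: 7.22
eef_pos: [429.8, 1.8, 32.9]
tool_rot: [179.9, 0.1, 93.9]
force: [1.0, -4.7, 4.7]
finger_gap: -0.4
finger_force: 2.6
```

```bash
python3 -c "
from h import *
wrist('w6')"
```

```text
[429.8   1.8  32.9] [ 1.  -4.7  4.7]
yel [274, 35, 81, 78, 5979] mean [421.1  87. ] rect [421.2  86.7] [27.5 25.6] 4.7 z 61.6
ora [587, 0, 53, 50, 1554] mean [538.9 119. ] rect [539.4 119.7] [13.4 31.8] 60.8 z 49.3
ora [280, 138, 74, 111, 7842] mean [424.7  39.7] rect [424.7  38.6] [31.1 49.6] 4.4 z 49.4
```

The pad has popped back up (z 61.6) and the pack is at the stop, so it has clicked. I'll retreat and check.

Request:
drive_tool(
  series="-0.04 0 0 0 0 0 0; -0.12 0 0 0 0 0 0; -0.16 0 0 0 0 0 0; -0.18 0 -0.2 0 0 0 0; -0.18 0 -0.4 0 0 0 0",
)

```text
clock: 7.9
eef_pos: [430.9, -42.5, 132.7]
tool_rot: [-179.9, -0.1, 93.8]
force: [0.9, 0.3, 0.1]
finger_gap: 0.5
finger_force: 0.0
```

Request:
drive_tool(
  series="0 0 -0.3 0 0 0 0; 0 0 -0.3 0 0 0 0; 0 0 -0.3 0 0 0 0; 0 0 -0.3 0 0 0 0; 0 0 -0.3 0 0 0 0",
)

```text
clock: 8.52
eef_pos: [430.8, -42.2, 205.4]
tool_rot: [-179.8, -0.1, 93.9]
force: [-0.5, -0.5, -0.3]
finger_gap: 0.0
finger_force: 0.0
```

```bash
python3 - <<'E'
from h import *
wrist('w7')
im,d=get_image('top'); hsv=cv2.cvtColor(im,cv2.COLOR_RGB2HSV)
k=cv2.inRange(hsv,(100,120,50),(125,255,255));k[:188]=0;k[217:]=0;k[:,:380]=0;k[:,430:]=0
v,u=np.nonzero(k);print('blue top',len(u), onplane('top',[[u.mean(),v.mean()]],50) if len(u) else '')
E
```

```text
[430.8 -42.2 205.4] [-0.5 -0.5 -0.3]
yel [307, 27, 32, 32, 1017] mean [421.3  86.1] rect [421.3  86. ] [27.1 25.1] 3.8 z 61.6
ora [306, 75, 34, 55, 1808] mean [424.8  36.4] rect [424.6  36. ] [31.7 49.2] 3.8 z 49.5
blue top 232 [[ 426.39076044 -320.58481984   50.        ]]
```

The orange pack is held at about 50 mm from its pad, and the blue pack stands at about 78 mm from its pad. The robot is clear of everything.

```bash
python3 -c "
from h import *
print(robot.sign_off())"
```

```text
the job is handed in; nothing more can be done
None
```

Job handed in at about 9 s on the robot's clock: the orange pack is latched home about 50 mm from its catch pad, the blue pack is released and standing loose about 78 mm from its pad, and the arm is clear of everything; no verdict was returned.

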